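# Find the full sugar tin on the guest-room tea tray by feel

## Robot

A 7-joint arm with a two-finger parallel gripper is mounted at the origin on the work surface. World frame = base frame: x ahead of the robot, y to its left, z up, the work surface at z = 0. Lengths are in m, angles in rad, forces in N, time in s.
With the tool pointing down it reaches from about 0.425 to 0.925 m from the base axis. Payload 6.8 kg.
Tool frame: the origin (TCP) lies at the very end of the fingers, on their centre line; the grasp point (between the pads) lies 19 mm behind it; z points along the fingers, y is the line along which they close (so a half turn about z gives the same grasp; the last joint's range is limited). The gripper opens to 85 mm and grips with 20 to 120 N. Pads are 22 mm wide; open, the fingers measure 114 mm over their backs; the gripper's body (76 mm by 85 mm) begins 54 mm behind the grasp point. The pads swing forward as they close: fully open they stand 13 mm farther back than shut.
Start: joints at [1.073, 0.477, 0.022, 1.555, -0.011, 1.109, -0.083], TCP at [0.257, -0.624, 0.231] pointing down, gripper open.
Joint ranges: [-2.96, 2.96], [-0.34, 2.1], [-1.41, 1.46], [0.24, 2.44], [-1.37, 4.51], [0.17, 1.92], [-2.96, 2.96]. Speed limits (rad/s): [2.39, 2.39, 3.14, 3.14, 3.14, 3.14, 3.14].

## Interface

Orientations are given as a unit quaternion [x, y, z, w].
In Python, from plant import env, open_jaws, grab, kin, sensors, optics, job gives the robot as it stands. Calls block until the motion is done:
- env.goto(position, orientation): joint-space move of the TCP to a pose.
- env.movel(position, max_speed=0.15, frame=None, force_limit=None): straight line of the TCP; frame=None keeps the orientation; max_speed is the mean speed in m/s. With force_limit (N) it stops when the force on the tool has changed by that much, and returns True; else False.
- env.move_j(angles): joint-space move.
- open_jaws() and grab(): open the fingers fully, or close them until they stop; the grip force is fixed at half the most.
- env.wait(seconds).
- kin.ik(position, orientation): joint angles nearest the present ones, or None.
- sensors.observe(): the state.
- optics.capture(name): name is "scene" or "top"; returns the picture (384x512x3 uint8, blue, green, red); there is no depth.
- optics.camera_model(name): a dict with "K" (3x3 intrinsics, pixels), "k1" (the pictures are not rectified: a ray, as slopes to the right and down, at radius r is drawn at 1 + k1 r^2 times it, then the intrinsics apply), "world_from_camera" (4x4, takes a point from camera to world coordinates). Camera axes: x right, y down, z forward; pixel columns grow to the right and rows downward; lengths in m; the calibration is good to about 2 mm. A picture is of the moment at which its call begins. camera_model takes no time and is no camera call.
A pose or a line that the arm cannot do raises env.IKError and nothing moves.
- job.sign_off(): hands the job in; it is judged then, once.
The state is a dict: "time": time; "joint_pos": joint angles; "dq": joint speeds; "joint_torque": joint torques, N m; "ee_pos": TCP position; "orientation": TCP orientation; "contact_force": force on the tool from outside, world axes, zero at the start; "moment": the same for the moment, N m; "width": finger opening in m; "grip_force": force on a finger pad.
Only numpy, scipy, OpenCV 4.12 (cv2) and the standard library are available. Lean on these libraries where they do the work, as an engineer would, in place of code of your own. Each camera call takes 0.05 s, during which the arm holds its last target. There are 200 camera calls.

## Task

Three identical closed tins stand on the tea tray on the bedroom dresser, and only one is still full. Heft them one after another, starting with the robot's left-most (+y) and ending with its right-most: grip each, lift it straight up a few centimetres off its coaster for a moment to feel its weight, and set it back upright where it stood (do not drop it) before taking the next. Then hold the heaviest tin up, upright and still, at least 20 cm above the dresser top, and finish while still holding it, with the other two back on their coasters and the mug, clock and book left alone.

Things in the scene. Friction and masses are not known exactly. Their poses are not given: they have to be found in the camera images.
- tin_a: one of three outwardly identical closed metal tins: plain, round, straight-sided, 64 mm across, 110 mm tall, flat fixed lid (dark seam 20 mm below the top). Origin: centre of the underside; z up. Hidden weights: one tin is full (410 to 500 g), two are partly empty (110 to 260 g); which is which, and its coaster, cannot be seen. Starts upright within 12 mm of a coaster's centre
- tin_b: one of three outwardly identical closed metal tins: plain, round, straight-sided, 64 mm across, 110 mm tall, flat fixed lid (dark seam 20 mm below the top). Origin: centre of the underside; z up. Hidden weights: one tin is full (410 to 500 g), two are partly empty (110 to 260 g); which is which, and its coaster, cannot be seen. Starts upright within 12 mm of a coaster's centre
- tin_c: one of three outwardly identical closed metal tins: plain, round, straight-sided, 64 mm across, 110 mm tall, flat fixed lid (dark seam 20 mm below the top). Origin: centre of the underside; z up. Hidden weights: one tin is full (410 to 500 g), two are partly empty (110 to 260 g); which is which, and its coaster, cannot be seen. Starts upright within 12 mm of a coaster's centre
- tray: light wooden tray fixed to the dresser, 160 (x) by 420 (y) mm, rim 16 mm high and 8 mm thick, floor 8 mm above the dresser top (z = 0). Three fixed round cork coasters, 90 mm across and 3 mm thick, lie in a row along its y axis, 130 mm apart; the tins stand on them, 11 mm above the dresser top. Origin: centre of the underside. Turned up to 0.4 rad either way; +y end on the robot's left
- coaster_left (a point): centre of the upper face of the left cork coaster as the robot sees it (the +y end of the tray), 11 mm above the dresser top; coaster diameter 90 mm
- coaster_middle (a point): centre of the upper face of the middle cork coaster as the robot sees it (centre of the tray), 11 mm above the dresser top; coaster diameter 90 mm
- coaster_right (a point): centre of the upper face of the right cork coaster as the robot sees it (the -y end of the tray), 11 mm above the dresser top; coaster diameter 90 mm
- mug: white mug, 80 mm across, 90 mm tall, handle at its +y, standing behind the tray on the side away from the robot, about 150 mm from the row of tins; leave it alone. Origin: centre of the underside
- clock: small grey box-shaped bedside clock with a dark face, 45 by 100 by 72 mm tall, standing behind the tray on the side away from the robot, about 150 mm from the row of tins; leave it alone. Origin: centre of the underside
- book: grey book lying flat, 130 by 190 by 22 mm, on the dresser to the left of the tray; leave it alone. Origin: centre of the underside
There are look-alikes about, which are no part of the job. What is shaped like the tin_a but purple is not meant.

How it is judged:
On the way, in this order (a step that is already met when the one before it is completed fails the run):
1. the left tin is lifted straight up off its coaster, at least 2 cm clear, held by the fingers (((horizontal distance between tin_a and coaster_left below 0.06 m and height (world z) of tin_a above 0.031 m and contact force between the fingers and tin_a above 1 N and angle between tin_a's own z axis and vertical below 0.35 rad) or (horizontal distance between tin_b and coaster_left below 0.06 m and height (world z) of tin_b above 0.031 m and contact force between the fingers and tin_b above 1 N and angle between tin_b's own z axis and vertical below 0.35 rad) or (horizontal distance between tin_c and coaster_left below 0.06 m and height (world z) of tin_c above 0.031 m and contact force between the fingers and tin_c above 1 N and angle between tin_c's own z axis and vertical below 0.35 rad))), for 0.3 s.
2. the middle tin is lifted straight up off its coaster, at least 2 cm clear, held by the fingers (((horizontal distance between tin_a and coaster_middle below 0.06 m and height (world z) of tin_a above 0.031 m and contact force between the fingers and tin_a above 1 N and angle between tin_a's own z axis and vertical below 0.35 rad) or (horizontal distance between tin_b and coaster_middle below 0.06 m and height (world z) of tin_b above 0.031 m and contact force between the fingers and tin_b above 1 N and angle between tin_b's own z axis and vertical below 0.35 rad) or (horizontal distance between tin_c and coaster_middle below 0.06 m and height (world z) of tin_c above 0.031 m and contact force between the fingers and tin_c above 1 N and angle between tin_c's own z axis and vertical below 0.35 rad))), for 0.3 s.
3. the right tin is lifted straight up off its coaster, at least 2 cm clear, held by the fingers (((horizontal distance between tin_a and coaster_right below 0.06 m and height (world z) of tin_a above 0.031 m and contact force between the fingers and tin_a above 1 N and angle between tin_a's own z axis and vertical below 0.35 rad) or (horizontal distance between tin_b and coaster_right below 0.06 m and height (world z) of tin_b above 0.031 m and contact force between the fingers and tin_b above 1 N and angle between tin_b's own z axis and vertical below 0.35 rad) or (horizontal distance between tin_c and coaster_right below 0.06 m and height (world z) of tin_c above 0.031 m and contact force between the fingers and tin_c above 1 N and angle between tin_c's own z axis and vertical below 0.35 rad))), for 0.3 s.
At the end, for the whole second after the job is handed in: The heaviest tin is held in the fingers, resting on nothing, upright within 0.25 rad, still, its underside over 18 cm above the dresser top; the other two stand upright, untouched, within 3 cm of where they started, each pressing on the tray with under 3.25 N (only the full tin weighs more) (((height (world z) of tin_a above 0.18 m and angle between tin_a's own z axis and vertical below 0.25 rad and linear speed of tin_a below 0.03 m/s and contact force between the fingers and tin_a above 2 N and contact force between tin_a and tray below 0.1 N and contact force between tin_a and mug below 0.1 N and contact force between tin_a and clock below 0.1 N and contact force between tin_a and book below 0.1 N and contact force between each of tin_a, the arm, the fingers and tin_b below 0.1 N and contact force between each of tin_a, the arm, the fingers and tin_c below 0.1 N and contact force between tin_b and tray between 0.5 and 3.25 N and distance of each of tin_b, tin_c from where it was at the start of the episode below 0.03 m and angle between each of tin_b, tin_c's own z axis and vertical below 0.1 rad and linear speed of each of tin_b, tin_c below 0.02 m/s and contact force between tin_c and tray between 0.5 and 3.25 N) or (height (world z) of tin_b above 0.18 m and angle between tin_b's own z axis and vertical below 0.25 rad and linear speed of tin_b below 0.03 m/s and contact force between the fingers and tin_b above 2 N and contact force between tin_b and tray below 0.1 N and contact force between tin_b and mug below 0.1 N and contact force between tin_b and clock below 0.1 N and contact force between tin_b and book below 0.1 N and contact force between each of tin_b, the arm, the fingers and tin_a below 0.1 N and contact force between each of tin_b, the arm, the fingers and tin_c below 0.1 N and contact force between tin_a and tray between 0.5 and 3.25 N and distance of each of tin_a, tin_c from where it was at the start of the episode below 0.03 m and angle between each of tin_a, tin_c's own z axis and vertical below 0.1 rad and linear speed of each of tin_a, tin_c below 0.02 m/s and contact force between tin_c and tray between 0.5 and 3.25 N) or (height (world z) of tin_c above 0.18 m and angle between tin_c's own z axis and vertical below 0.25 rad and linear speed of tin_c below 0.03 m/s and contact force between the fingers and tin_c above 2 N and contact force between tin_c and tray below 0.1 N and contact force between tin_c and mug below 0.1 N and contact force between tin_c and clock below 0.1 N and contact force between tin_c and book below 0.1 N and contact force between each of tin_c, the arm, the fingers and tin_a below 0.1 N and contact force between each of tin_c, the arm, the fingers and tin_b below 0.1 N and contact force between tin_a and tray between 0.5 and 3.25 N and distance of each of tin_a, tin_b from where it was at the start of the episode below 0.03 m and angle between each of tin_a, tin_b's own z axis and vertical below 0.1 rad and linear speed of each of tin_a, tin_b below 0.02 m/s and contact force between tin_b and tray between 0.5 and 3.25 N))); the arm keeps its last pose, push and grip.
It fails at once if a tin is tipped over (more than 0.6 rad) (angle between any of tin_a, tin_b, tin_c's own z axis and vertical above 0.6 rad).
It fails at once if a tin is dropped (falls free faster than 0.5 m/s, about 13 mm) ((linear speed of tin_a above 0.5 m/s and contact force between the fingers and tin_a below 0.1 N) or (linear speed of tin_b above 0.5 m/s and contact force between the fingers and tin_b below 0.1 N) or (linear speed of tin_c above 0.5 m/s and contact force between the fingers and tin_c below 0.1 N)).
It fails at once if the mug, clock or book is pushed more than 2 cm or tipped (distance of any of mug, clock, book from where it was at the start of the episode above 0.02 m or angle between any of mug, clock, book's own z axis and vertical above 0.3 rad).
It also fails if it takes over 64 s, if anything falls off the work surface, if the arm or the gripper's body presses on something with over 40 N, if the wrist force passes 120 N, or if a joint passes its speed limit or range.

## Working session

There is one attempt and no reset: what is moved stays moved. The work goes in short steps, each a Python script; the robot and the scene stay as the last script left them, time stands still between calls to the robot, and variables do not carry over. Pictures are saved under pics/ and viewed, at most 10 in all, crops included, and the job is handed in when it is done.

```bash
mkdir -p pics; ls
python3 - <<'E'
from plant import env,optics,sensors,kin
import cv2,numpy as np
for n in("scene","top"):
    cv2.imwrite(f"pics/{n}0.png",optics.capture(n)); m=optics.camera_model(n); print(n,np.round(m["K"],1).tolist(),m["k1"],np.round(m["world_from_camera"],3).tolist())
s=sensors.observe();print(s)
E
```

```text
pics
scene [[348.9, 0.0, 250.9], [0.0, 348.9, 194.5], [0.0, 0.0, 1.0]] 0.0012856028715084247 [[0.08, 0.805, -0.587, 1.148], [0.997, -0.064, 0.048, 0.128], [0.001, -0.589, -0.808, 0.847], [0.0, 0.0, 0.0, 1.0]]
top [[464.4, 0.0, 261.6], [0.0, 464.4, 195.9], [0.0, 0.0, 1.0]] -0.0372236575514743 [[0.019, -0.991, 0.131, 0.427], [-1.0, -0.017, 0.016, 0.171], [-0.014, -0.132, -0.991, 1.272], [0.0, 0.0, 0.0, 1.0]]
{'time': 0.1, 'joint_pos': array([ 1.0728991 ,  0.47772042,  0.02231468,  1.55636067, -0.01147062,
        1.10931737, -0.08313684]), 'dq': array([-0.00062623, -0.00143316, -0.00013013, -0.00188372, -0.00044334,
       -0.00102762, -0.00099414]), 'joint_torque': array([ 4.54759720e-03, -5.97759140e+01,  1.61363337e+00, -2.81954473e+01,
        1.28291018e-02,  4.96715773e-03, -1.25159036e-05]), 'ee_pos': array([ 0.25629024, -0.6238623 ,  0.230417  ]), 'orientation': array([ 9.81064926e-01,  1.93677328e-01, -2.28601138e-04, -8.07191332e-04]), 'contact_force': array([ 0.03039958,  1.02345815, -0.02399229]), 'moment': array([ 0.03701235, -0.02233306,  0.02988764]), 'grip_force': 0.0, 'width': 0.0857172805218978}
```

View pics/top0.png

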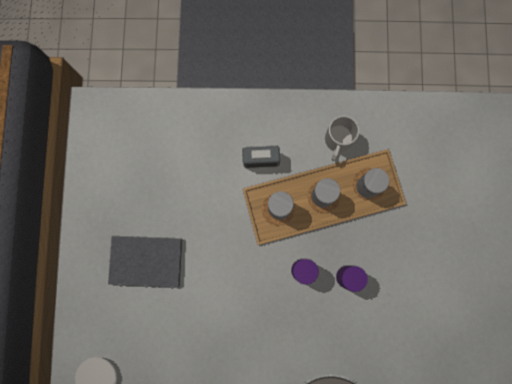

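View pics/scene0.png

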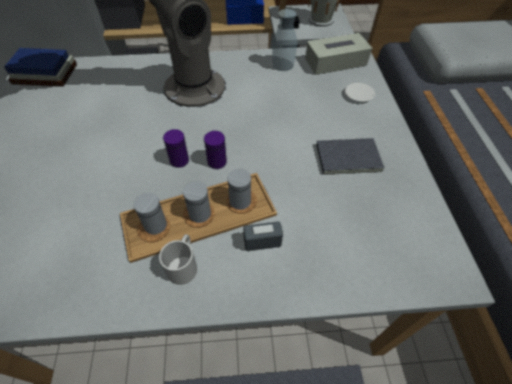

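The top view shows the tins on the tray at about (281,204), (327,190) and (376,181), left to right. Purple look-alikes are in front at (305,271) and (352,278), the clock is at (261,156) and the mug at (343,132). The scene view shows the same layout.

```bash
cat > h.py <<'E'
import cv2,numpy as np
from plant import env,open_jaws,grab,kin,sensors,optics,job
def pt(n,px,z):
    m=optics.camera_model(n);K=np.array(m["K"]);T=np.array(m["world_from_camera"])
    r=cv2.undistortPoints(np.array(px,float).reshape(-1,1,2),K,np.array([m["k1"],0,0,0,0.]))[:,0]
    d=np.c_[r,np.ones(len(r))]@T[:3,:3].T
    return T[:3,3]+d*((z-T[2,3])/d[:,2:])
E
python3 - <<'E'
from h import *
im=cv2.imread("pics/top0.png");hsv=cv2.cvtColor(im,cv2.COLOR_BGR2HSV)
x0,y0=235,140;c=im[y0:255,x0:415];g=cv2.resize(cv2.cvtColor(c,cv2.COLOR_BGR2GRAY),None,fx=4,fy=4,interpolation=cv2.INTER_CUBIC)
big=cv2.cvtColor(g,cv2.COLOR_GRAY2BGR)
C=cv2.HoughCircles(g,cv2.HOUGH_GRADIENT,1,80,param1=80,param2=20,minRadius=44,maxRadius=60)[0]
print(C)
px=(C[:,:2]+.5)/4-.5+[x0,y0];print(np.c_[px,pt("top",px,.121)].round(3))
for a in C: cv2.circle(big,(int(a[0]),int(a[1])),int(a[2]),(0,0,255),1)
m=cv2.inRange(hsv,(5,70,60),(25,255,255));m[:, :230]=0
k=max(cv2.findContours(m,0,2)[0],key=cv2.contourArea)
R=cv2.minAreaRect(k);b=pt("top",cv2.boxPoints(R),.016);print(R,b.round(3),b.mean(0),np.linalg.norm(b[1]-b[0]),np.linalg.norm(b[2]-b[1]))
# scene: purple + grey positions
p=cv2.inRange(hsv,(125,80,30),(150,255,255))
for q in cv2.findContours(p,0,2)[0]:
    if cv2.contourArea(q)>100:
        o=cv2.minEnclosingCircle(q);print("purple",o,pt("top",[o[0]],.11))
for nm,q,z in(("mug",(343,132),.09),("clock",(261,156),.07),("book",(147,262),.02)):print(nm,pt("top",[q],z))
cv2.imwrite("pics/c.png",big)
E
```

```text
[[182.5 255.5  49.6]
 [369.5 204.5  48.6]
 [567.5 159.5  50.6]]
[[ 2.8025e+02  2.0350e+02  5.6100e-01  1.4300e-01  1.2100e-01]
 [ 3.2700e+02  1.9075e+02  5.9500e-01  2.6000e-02  1.2100e-01]
 [ 3.7650e+02  1.7950e+02  6.2600e-01 -9.8000e-02  1.2100e-01]]
((323.733154296875, 196.25852966308594), (58.861656188964844, 153.57408142089844), 74.5213623046875) [[ 0.613  0.246  0.016]
 [ 0.734 -0.161  0.016]
 [ 0.577 -0.201  0.016]
 [ 0.459  0.199  0.016]] [0.59599208 0.02084107 0.016     ] 0.4241533887143194 0.16215227566013027
purple ((351.73809814453125, 277.30950927734375), 15.355340003967285) [[ 0.38200695 -0.03643794  0.11      ]]
purple ((304.81707763671875, 270.93902587890625), 13.225647926330566) [[0.3955112  0.07933528 0.11      ]]
mug [[ 0.75537633 -0.01953792  0.09      ]]
clock [[0.69223867 0.19390139 0.07      ]]
book [[0.40827684 0.49549431 0.02      ]]
```

View pics/c.png

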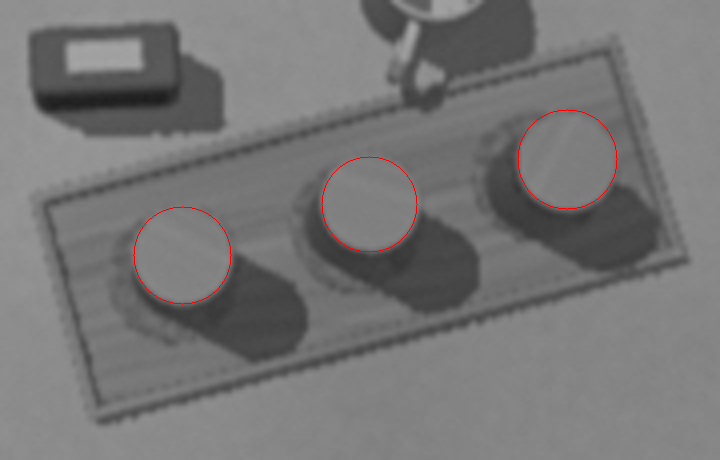

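The red circles sit on the three tin tops. The tray yaw comes out at about 0.29 rad, and there is room to close the fingers along the row.

```bash
cat >> h.py <<'E'
T=dict(L=(.561,.143),M=(.595,.026),R=(.626,-.098))
psi=.289;Q=[np.cos(psi/2),np.sin(psi/2),0,0]
ZG=.067
def fz(n=5):
    v=[]
    for _ in range(n): env.wait(.06);v.append(sensors.observe()["contact_force"])
    return np.mean(v,0).round(2)
def st(l):
    s=sensors.observe();print(l,"t",round(s["time"],2),s["ee_pos"].round(4),"w",round(s["width"],4),"g",round(s["grip_force"],1),"F",s["contact_force"].round(2))
def heft(k):
    x,y=T[k]
    env.goto([x,y,.20],Q); env.wait(.3); f0=fz(); st("above")
    if env.movel([x,y,ZG],.12,force_limit=6): st("BUMP"); return
    grab(); st("gripped")
    if sensors.observe()["width"]<.055: print("no tin"); return
    env.movel([x,y,ZG+.045],.06); env.wait(.4); f1=fz(); st("lifted")
    print(k,"dF",f1-f0)
    hit=env.movel([x,y,ZG+.004],.06,force_limit=4); 
    if not hit: env.movel([x,y,ZG-.001],.02,force_limit=3)
    st("down")
    open_jaws(); st("open")
    env.movel([x,y,.20],.15)
E
python3 - <<'E'
from h import *
heft("L");cv2.imwrite("pics/t1.png",optics.capture("top"));st("end")
E
```

```text
above t 3.59 [0.561 0.143 0.2  ] w 0.0856 g 0.0 F [ 0.78 -0.37 -0.67]
gripped t 5.19 [0.5618 0.1432 0.0681] w 0.0629 g 66.3 F [-0.76 -0.71  6.38]
lifted t 6.78 [0.561 0.143 0.112] w 0.063 g 66.5 F [ 0.48  0.   -4.68]
L dF [ 0.02  0.25 -4.76]
down t 7.88 [0.5618 0.1433 0.0681] w 0.0628 g 66.8 F [-0.84 -1.27  5.64]
open t 8.24 [0.5603 0.1426 0.0664] w 0.0854 g 0.0 F [-0.14  0.18 -0.59]
end t 9.33 [0.5603 0.1427 0.1988] w 0.0852 g 0.0 F [ 0.37  0.4  -0.67]
```

The left tin shows about 4.8 N, or roughly 485 g, so it is probably the full one. I'll heft the other two to compare.

Run:
```python
from h import *
heft("M");heft("R")
env.goto([.45,-.45,.3],Q);cv2.imwrite("pics/t2.png",optics.capture("top"));st("end")
im=cv2.imread("pics/t2.png");x0,y0=235,140
g=cv2.resize(cv2.cvtColor(im[y0:255,x0:415],cv2.COLOR_BGR2GRAY),None,fx=4,fy=4,interpolation=cv2.INTER_CUBIC)
C=cv2.HoughCircles(g,cv2.HOUGH_GRADIENT,1,80,param1=80,param2=20,minRadius=44,maxRadius=60)
if C is not None: print(pt("top",(C[0][:,:2]+.5)/4-.5+[x0,y0],.121).round(3))
```

```text
above t 10.48 [0.595  0.0262 0.2   ] w 0.0855 g 0.0 F [ 0.41 -0.02  0.03]
gripped t 12.07 [0.5958 0.026  0.068 ] w 0.0628 g 65.4 F [ 0.82 -1.95  5.67]
lifted t 13.67 [0.595 0.026 0.112] w 0.0631 g 65.6 F [ 1.23 -0.24 -0.62]
M dF [-0.47 -0.18 -1.59]
down t 14.77 [0.5958 0.0261 0.068 ] w 0.0634 g 65.8 F [-0.83 -0.61  5.18]
open t 15.12 [0.5947 0.0258 0.0667] w 0.0851 g 0.0 F [-0.16 -0.29 -0.19]
above t 17.33 [ 0.626  -0.0978  0.2001] w 0.0853 g 0.0 F [ 0.09  0.03 -0.53]
gripped t 18.93 [ 0.6267 -0.0978  0.0681] w 0.063 g 64.5 F [-1.09  0.45  5.76]
lifted t 20.52 [ 0.626 -0.098  0.112] w 0.0627 g 65.1 F [ 0.28 -0.29 -2.45]
R dF [ 0.07 -0.07 -2.16]
down t 21.62 [ 0.6268 -0.098   0.0681] w 0.0629 g 65.4 F [-1.44  1.33  4.99]
open t 21.98 [ 0.6255 -0.098   0.0665] w 0.0853 g 0.0 F [-0.44 -0.33  0.06]
end t 24.57 [ 0.4513 -0.4482  0.2996] w 0.0856 g 0.0 F [ 0.54  1.06 -0.2 ]
[[ 0.597  0.026  0.121]
 [ 0.562  0.143  0.121]
 [ 0.626 -0.097  0.121]]
```

View pics/t2.png

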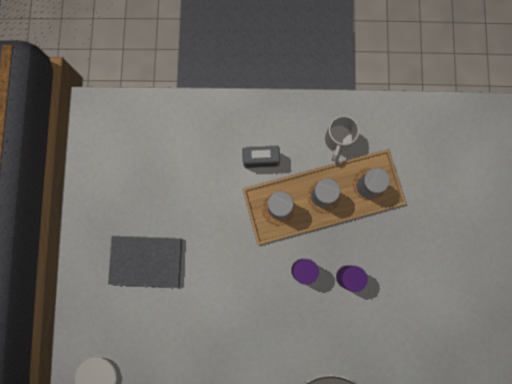

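All three tins stand where they began, at (281,204), (327,191) and (376,181), and nothing else has moved. The loads were 4.8 N, 1.6 N and 2.2 N, so the left tin is the full one.

Run:
```python
from h import *
x,y=T["L"]
env.goto([x,y,.22],Q)
if env.movel([x,y,ZG],.12,force_limit=6): st("BUMP"); raise SystemExit
grab();st("grip")
env.movel([x,y,ZG+.24],.08);env.wait(1.);f=fz();st("up");print(f)
cv2.imwrite("pics/s3.png",optics.capture("scene"))
```

```text
grip t 28.52 [0.5616 0.1433 0.0679] w 0.0629 g 66.3 F [-0.55  0.03  5.85]
up t 32.96 [0.561 0.143 0.307] w 0.0632 g 66.4 F [ 0.13  0.13 -4.6 ]
[ 0.12 -0.17 -4.76]
```

View pics/s3.png

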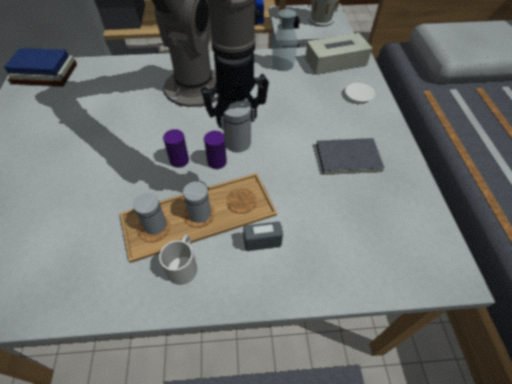

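The left tin is held upright in the fingers at about (236,130), its underside about 25 cm up. The other two tins stand on their coasters at (150,213) and (197,202).

```bash
python3 -c "
from plant import job
print(job.sign_off())"
```

```text
the job is handed in; nothing more can be done
None
```

I hefted all three tins from left to right (about 4.8, 1.6 and 2.2 N) and handed the job in holding the full left tin upright about 25 cm up, with the other two back on their coasters and the mug, clock and book untouched; the hand-in gave no verdict.

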